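# Clamp the mended abacus beam in its hinged gluing jig

## Task

The dark abacus beam has just been glued and lies in the grey half of the hinged gluing jig: swing the orange half fully shut against the grey one, then take the green-headed pin from its wooden stand and push it all the way down through the two aligned holes until its head sits on the orange lug. Finish by reaching down over the jig and squeezing the two halves firmly together between the fingers, and end the program while still holding that squeeze; leave the jar, the mug, the pencil and the eraser where they are.

Things in the scene. Friction and masses are not known exactly. Their poses are not given: they have to be found in the camera images.
- fixed_half: Grey fixed half of the jig on a steel base plate (220 x 100 x 8 mm), immovable. Origin on the table under the jig's middle, on the parting plane; x runs along the jig from pin lugs to hinge (start yaw within 0.3 rad), y points away from the orange half, z up. Grey block: x -88 to +84 mm, y 0 to +26, z 10 to 55. Its lug: x -123 to -87 mm, y -20 to +20, z 10 to 30
- squeeze (a point): Point on the parting plane, mid-length of the blocks, level with their tops (55 mm above the table): x = 15 mm, y = 0 in the frame of fixed_half. Shut, the two blocks together are 52 mm wide here (y -26 to +26 mm) with straight outer sides; the base plate's top is 8 mm above the table. The dark abacus beam (14 mm wide) shows between them
- fixed_hole (a point): Centre of the upper mouth of the 12 mm upright through hole in the grey lug, on the parting plane, 30 mm above the table, 105 mm from the jig's middle
- jaw (a joint): Opening angle of the orange half in rad: 0 is fully shut (a stop), larger is more open; starts 0.45 to 0.9. It turns about an upright axis; seen from above it opens counterclockwise, its free end going to the jig's -y side. It stays where it is left; about 1 to 1.5 N at the free end moves it
- jaw_hinge (a point): Point on the upright hinge axis, at the far end of the jig on the parting plane (x = +93 mm, y = 0 in the frame of fixed_half), 55 mm above the table
- jaw_hole (a point): Centre of the upper mouth of the 12 mm through hole in the orange lug (36 x 40 mm, z 32 to 47 mm), 47 mm above the table, 198 mm from the hinge axis; right above fixed_hole when shut. The orange block reaches from 8 to 180 mm from the hinge axis, z 10 to 55 mm; its flat outer face lies 26 mm outside the line from hinge axis to hole
- pin: Pin, 68 mm tall, about 50 g: steel shank of 10 mm diameter, 36 mm long, chamfered foot; green cylindrical head of 22 mm diameter, 32 mm high. Origin at the centre of the foot, z towards the head. Starts upright in its stand, head's underside on the stand's top (45 mm above the table). Home in the jig, the head's underside rests on the orange lug and the origin is 11 mm above the table
- pin_stand: Wooden block 60 x 60 x 45 mm, fixed, with one upright 12 mm through hole in its middle in which the pin stands; origin at the centre of its underside
- jar: Closed glass jar with steel twist cap, 60 mm diameter, 85 mm tall, origin at the centre of its underside; leave it alone
- mug: Blue mug, 76 mm diameter, 90 mm tall, origin at the centre of its underside; leave it alone
- pencil: Red pencil lying on the table, 165 mm long (along its x), 7.5 mm thick; leave it alone
- eraser: White eraser 45 x 20 x 12 mm lying on the table; leave it alone
Mind the look-alikes: they are no part of the job. There is more than one size of the pin; the one meant has the size given above.

How it is judged:
By the outcome, as a careful person would: the job done as asked, in the order asked, and still so for the second after the job is handed in, while the arm keeps its last pose, push and grip.
It also fails if it takes over 53 s, if anything falls off the work surface, if the arm or the gripper's body presses on something with over 40 N, if the wrist force passes 120 N, or if a joint passes its speed limit or range.

## Robot

A 6-joint arm with a two-finger parallel gripper is mounted at the origin on the work surface. World frame = base frame: x ahead of the robot, y to its left, z up, the work surface at z = 0. Lengths are in mm, angles in degrees, forces in N, time in s.
With the tool pointing down it reaches from about 300 to 850 mm from the base axis. Payload 4.2 kg.
Tool frame: the origin (TCP) lies on the centre line of the jaws, within the pads' length; the fingertips stand 8 mm ahead of it and the grasp point (between the pads) lies 11 mm behind it; z points along the fingers, y is the line along which they close (so a half turn about z gives the same grasp; the last joint's range is limited). The gripper opens to 91 mm and grips with 3 to 60 N. Pads are 32 mm wide; open, the fingers measure 118 mm over their backs; the gripper's body (76 mm by 178 mm) begins 60 mm behind the grasp point.
Start: joints at [64.572, 18.312, 89.639, -0, 72.044, -1.146], TCP at [236.46, 524.146, 221.976] pointing down, gripper open.
Joint ranges: [-177.97, 177.97], [-48.28, 115.42], [12.27, 149.76], [-77.06, 257.06], [2.81, 150.46], [-146.56, 146.56]. Speed limits (degrees/s): [147.25, 147.25, 180, 180, 180, 180].

## Interface

Orientations are given as [roll, pitch, yaw] about the fixed x, y, z axes, in that order (R = Rz(yaw) Ry(pitch) Rx(roll)).
In Python, from workcell import telemetry, eyes, ticket gives the robot as it stands. The module is installed in compiled form; this text tells all that it offers.
- The arm moves only by the shell command python3 -m crank 'ROWS' [OPENING] [FORCE]. ROWS is JSON, a list of rows, each an object of numbers: "dx", "dy", "dz": the shift along the world's x, y, z normalised to -1 to 1, where 1 is 80 cm; "yaw": the turn about the world's z normalised to -1 to 1, where 1 is 5 degrees. A call has 1 to 10 rows; each row shifts and turns the commanded pose from where the row before left it; what a row does not reach is not made up. A row lasts 1/8 s, in which the tool goes at most 62.5 mm and 10.7 degrees, less where a joint would pass 70% of its speed; a pose out of reach is approached as far as the arm can. A call with a number of a shift or a turn outside -1 to 1 is refused whole. A call with a gripper value outside its range is refused whole. OPENING is the opening, from 0 (shut) to 1 (fully open), set as the call begins (- or left out, the last holds). The fingers move at their own pace and stop on an object; FORCE is the grip in N (left out, the last holds). Time passes only in rows, so rows that do not move let the fingers close. It gives the time, the measured TCP pose, the force, the opening and the grip force at its end, in the units of the state.
- telemetry.state(): the state, without advancing time (a new reading comes with each control period).
- eyes.grab_frame(name): name is "scene" or "top"; returns the picture (420x560x3 uint8, red, green, blue); there is no depth.
- eyes.calibration(name): a dict with "camera_matrix" (3x3 intrinsics, pixels), "k1" (the pictures are not rectified: a ray, as slopes to the right and down, at radius r is drawn at 1 + k1 r^2 times it, then the intrinsics apply), "world_from_camera" (4x4, takes a point from camera to world coordinates). Camera axes: x right, y down, z forward; pixel columns grow to the right and rows downward; lengths in mm; the calibration is good to about 2 mm. A picture is of the moment at which its call begins. calibration takes no time and is no camera call.
- ticket.job_done(): hands the job in; it is judged then, once.
The state is a dict: "time_s": time; "qpos": joint angles; "qvel": joint speeds; "effort": joint torques, N m; "ee_pos": TCP position; "ee_rot": TCP orientation; "force": force on the tool from outside, world axes, zero at the start; "torque": the same for the moment, N m; "gripper_width": finger opening in mm; "gripper_force": force on a finger pad.
Only numpy, scipy, OpenCV 4.12 (cv2) and the standard library are available. Lean on these libraries where they do the work, as an engineer would, in place of code of your own. Each camera call takes 0.05 s, during which the arm holds its last target. There are 200 camera calls.

## Working session

There is one attempt and no reset: what is moved stays moved. The work goes in short steps, Python scripts to look and compute and a shell command to move; the robot and the scene stay as the last step left them, time stands still between calls to the robot, and variables do not carry over. Pictures are saved under pics/ and viewed, at most 10 in all, crops included, and the job is handed in when it is done.

```bash
mkdir -p pics; cat > h.py <<'E'
import numpy as np, cv2
from workcell import telemetry, eyes, ticket
def grab(n,f):
    im=eyes.grab_frame(n); cv2.imwrite('pics/'+f,cv2.cvtColor(im,cv2.COLOR_RGB2BGR)); return im
def ray(n,uv):
    c=eyes.calibration(n);K=np.array(c['camera_matrix']);T=np.array(c['world_from_camera']);k=c['k1']
    d=np.zeros(5);d[0]=k
    p=cv2.undistortPoints(np.array([[uv]],float),K,d)[0,0]
    return T[:3,3],T[:3,:3]@np.array([p[0],p[1],1])
def onz(n,uv,z):
    o,d=ray(n,uv);return o+d*(z-o[2])/d[2]
def proj(n,P):
    c=eyes.calibration(n);K=np.array(c['camera_matrix']);T=np.linalg.inv(np.array(c['world_from_camera']));d=np.zeros(5);d[0]=c['k1']
    r,_=cv2.Rodrigues(T[:3,:3]);return cv2.projectPoints(np.array([P],float),r,T[:3,3],K,d)[0][0,0]
def st():
    s=telemetry.state();print({k:np.round(s[k],2).tolist() for k in('time_s','ee_pos','ee_rot','force','gripper_width','gripper_force')})
E
python3 - <<'E'
from h import *
a=grab('top','t0.png');b=grab('scene','s0.png')
for n in('top','scene'):print(n,np.round(eyes.calibration(n)['world_from_camera'],2).tolist(),eyes.calibration(n)['camera_matrix'],eyes.calibration(n)['k1'])
st()
E
```

```text
top [[-0.03, -0.98, 0.21, 250.98], [-1.0, 0.03, -0.0, -27.62], [-0.0, -0.21, -0.98, 1462.4], [0.0, 0.0, 0.0, 1.0]] [[476.16585003   0.         279.4095575 ]
 [  0.         476.16585003 207.14509422]
 [  0.           0.           1.        ]] -0.0938336578460774
scene [[-0.71, 0.6, -0.38, 932.1], [0.71, 0.58, -0.4, 373.47], [-0.01, -0.55, -0.83, 871.31], [0.0, 0.0, 0.0, 1.0]] [[406.75663993   0.         274.61472648]
 [  0.         406.75663993 209.92040195]
 [  0.           0.           1.        ]] -0.022522260908648374
{'time_s': 0.1, 'ee_pos': [236.27, 523.74, 221.2], 'ee_rot': [-179.91, -0.0, 155.72], 'force': [0.19, 0.29, 0.06], 'gripper_width': 90.96, 'gripper_force': 0.0}
```

View pics/t0.png

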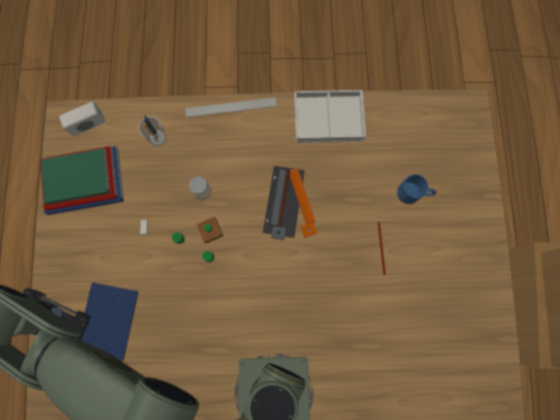

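View pics/s0.png

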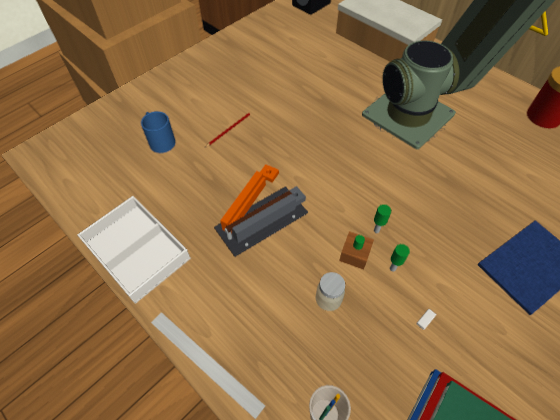

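Top view: the orange half is open, lug at (308,230) and hinge at about (296,172). The grey lug is at (279,234). Candidates for the pin are the green heads at top (209,228) in the stand, (178,238) and (208,257); the last two stand free. Next: measure them and crop close.

```bash
python3 - <<'E'
from h import *
a=cv2.imread('pics/t0.png');b=cv2.imread('pics/s0.png')
c1=cv2.resize(a[155:275,160:330],None,fx=4.4,fy=4.4,interpolation=cv2.INTER_CUBIC)
c2=cv2.resize(b[150:290,205:425],None,fx=3.6,fy=3.6,interpolation=cv2.INTER_CUBIC)
cv2.imwrite('pics/c1.png',c1);cv2.imwrite('pics/c2.png',c2)
def blobs(im,lo,hi,mina=12):
    m=cv2.inRange(cv2.cvtColor(im,cv2.COLOR_BGR2HSV),lo,hi)
    n,l,s,c=cv2.connectedComponentsWithStats(m)
    return [(s[i].tolist(),c[i].round(1).tolist()) for i in range(1,n) if s[i,4]>=mina],l
for n,im in(('top',a),('scene',b)):
    for nm,lo,hi in(('green',(55,120,40),(80,255,255)),('orange',(4,200,120),(14,255,255))):
        r,l=blobs(im,lo,hi)
        for s,c in r:print(n,nm,s,c,np.round(onz(n,c,77 if nm=='green' else 50)[:2],1))
E
```

```text
top green [205, 225, 6, 6, 30] [207.6, 227.4] [487.2 184.1]
top green [172, 233, 11, 10, 82] [177.2, 237.3] [459.8 274.2]
top green [203, 251, 10, 10, 76] [207.5, 255.9] [402.8 184.1]
top orange [290, 170, 26, 66, 580] [303.0, 203.1] [ 559.  -101.6]
scene green [374, 205, 17, 21, 258] [382.1, 214.7] [400.9 181.6]
scene green [354, 235, 11, 14, 114] [358.7, 241.7] [495.2 187.5]
scene green [391, 244, 18, 22, 272] [399.5, 254.5] [458.1 270.9]
scene green [434, 381, 76, 39, 1497] [465.0, 406.5] [626.4 532.2]
scene green [320, 406, 10, 14, 40] [325.1, 412.1] [807.5 360.4]
scene orange [220, 165, 59, 65, 1148] [248.6, 194.6] [566.3 -97.5]
```

View pics/c1.png

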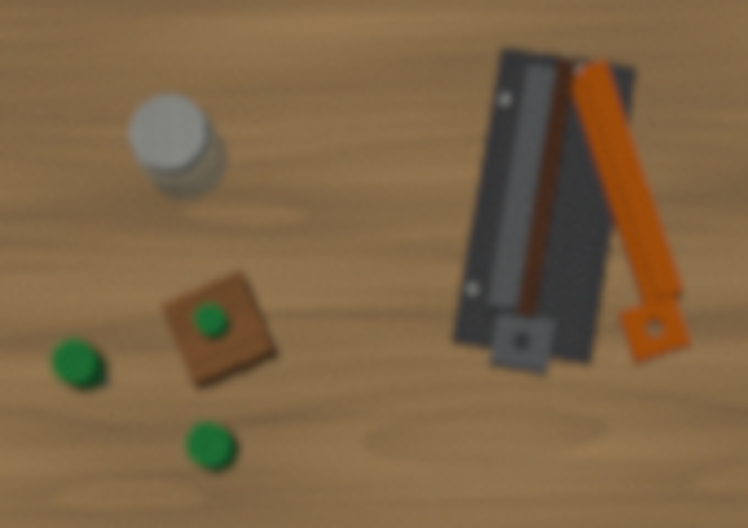

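View pics/c2.png

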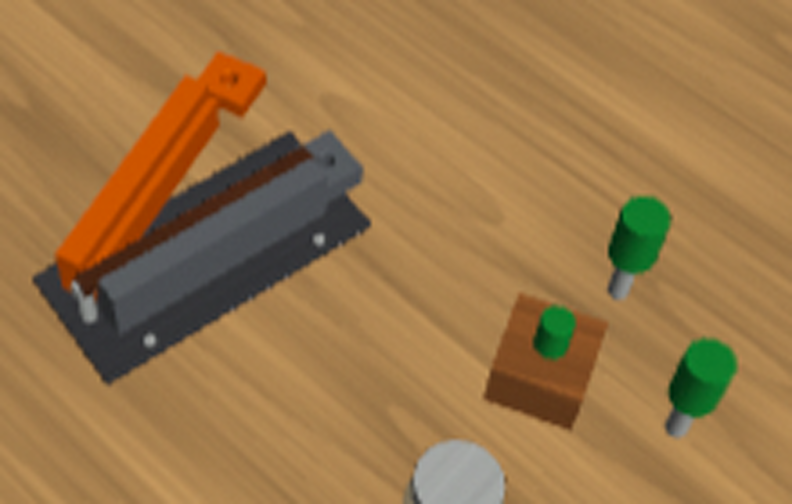

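Crops: the pin in the stand (top 207.6,227.4) has the small 22 mm head; the two free ones have clearly fatter heads, so they're look-alikes. In crop c1 the grey hole is at (521,341), the orange hole at (655,327) and the base plate corners are visible.

```bash
python3 - <<'E'
from h import *
t=lambda u,v:((u+.5)/4.4+159.5,(v+.5)/4.4+154.5)
s=lambda u,v:((u+.5)/3.6+204.5,(v+.5)/3.6+149.5)
def tri(p,q):
    o1,d1=ray('top',p);o2,d2=ray('scene',q)
    A=np.c_[d1,-d2];x=np.linalg.lstsq(A,o2-o1,rcond=None)[0]
    P,Q=o1+d1*x[0],o2+d2*x[1];return np.round((P+Q)/2,1),round(np.linalg.norm(P-Q),1)
FH=onz('top',t(521,341),30);JH=onz('top',t(655,327),47)
print('fh',FH,onz('scene',s(330,161),30),tri(t(521,341),s(330,161)))
print('jh',JH,onz('scene',s(230,78),47),tri(t(655,327),s(230,78)))
print('pin',tri((207.6,227.4),(358.7,241.7)),onz('top',(207.6,227.4),63),onz('scene',(358.7,241.7),61))
C=np.array([onz('top',t(*c),8)[:2] for c in((503,50),(635,67),(591,363),(455,343))]);print(C.round(1))
ctr=C.mean(0);d=(C[0]+C[1]-C[2]-C[3])/2
yaw=np.arctan2(d[1],d[0]);ex=np.array([np.cos(yaw),np.sin(yaw)]);print('ctr',ctr,'len',np.linalg.norm(d),'yaw',np.degrees(yaw))
for y in(yaw,):
    # hinge = FH + 198 ex
    H=FH[:2]+198*ex;v=JH[:2]-H;print('hinge',H,'dist',np.linalg.norm(v),'open',(np.arctan2(v[1],v[0])-np.arctan2(-ex[1],-ex[0])))
S=np.array([onz('top',t(*c),45)[:2] for c in((242,270),(277,353),(198,387),(163,303))]);print('stand',S.round(1),S.mean(0))
E
```

```text
fh [475.10675874 -23.51280356  30.        ] [471.91886906 -22.57664947  30.        ] (array([474. , -22.5,  32.6]), np.float64(2.5))
jh [ 479.67560889 -115.42955461   47.        ] [ 477.80912244 -116.62891813   47.        ] (array([ 479.2, -115.2,   49.5]), np.float64(0.2))
pin (array([489.2, 185.3,  66.4]), np.float64(0.8)) [489.57012753 186.21238927  63.        ] [486.41635112 183.73584562  61.        ]
[[ 691.5  -15.8]
 [ 676.2 -110.7]
 [ 461.7  -72.1]
 [ 478.3   22.9]]
ctr [576.91144702 -43.92898715] len 217.28042105200583 yaw -10.25684362854816
hinge [669.94260714 -58.76889776] dist 198.52445858747663 open -5.814736517996618
stand [[527.3 167.7]
 [468.8 143.6]
 [446.7 197.8]
 [505.5 222.3]] [487.05433273 182.87191347]
```

```bash
python3 -m crank '[{"dx":0.026,"dy":-0.057,"yaw":1},{"dx":0.026,"dy":-0.057,"yaw":1},{"dx":0.026,"dy":-0.057,"yaw":1},{"dx":0.026,"dy":-0.057,"yaw":1},{"dx":0.026,"dy":-0.057,"yaw":1},{"dx":0.026,"dy":-0.057,"yaw":1},{"dx":0.026,"dy":-0.057,"yaw":1},{"dx":0.026,"dy":-0.057,"yaw":1},{"dx":0.026,"dy":-0.057,"yaw":0.24},{"dx":0.026,"dy":-0.057}]' 0 20
python3 -m crank '[{"dx":0.026,"dy":-0.057},{"dx":0.026,"dy":-0.057},{"dx":0.026,"dy":-0.057},{"dx":0.026,"dy":-0.057},{"dx":0.026,"dy":-0.057},{},{}]'
```

```text
validation failed for argument at $[0]...
validation failed for argument at $[0]...
```

```bash
python3 -m crank '[{"dx":0.026,"dy":-0.057,"dz":0,"yaw":1},{"dx":0.026,"dy":-0.057,"dz":0,"yaw":1},{"dx":0.026,"dy":-0.057,"dz":0,"yaw":1},{"dx":0.026,"dy":-0.057,"dz":0,"yaw":1},{"dx":0.026,"dy":-0.057,"dz":0,"yaw":1},{"dx":0.026,"dy":-0.057,"dz":0,"yaw":1},{"dx":0.026,"dy":-0.057,"dz":0,"yaw":1},{"dx":0.026,"dy":-0.057,"dz":0,"yaw":1},{"dx":0.026,"dy":-0.057,"dz":0,"yaw":0.24},{"dx":0.026,"dy":-0.057,"dz":0,"yaw":0}]' 0 20
```

```text
time_s: 1.35
ee_pos: [444.7, 66.6, 221.8]
ee_rot: [180.0, -0.0, -163.1]
force: [1.2, 0.1, 0.5]
gripper_width: 0.0
gripper_force: 0.0
```

```bash
python3 -m crank '[{"dx":0.025,"dy":-0.057,"dz":0,"yaw":0},{"dx":0.025,"dy":-0.057,"dz":0,"yaw":0},{"dx":0.025,"dy":-0.057,"dz":-0.03,"yaw":0},{"dx":0.025,"dy":-0.057,"dz":-0.05,"yaw":0},{"dx":0.025,"dy":-0.059,"dz":-0.05,"yaw":0},{"dx":0,"dy":0,"dz":-0.05,"yaw":0},{"dx":0,"dy":0,"dz":-0.05,"yaw":0},{"dx":0,"dy":0,"dz":0,"yaw":0},{"dx":0,"dy":0,"dz":0,"yaw":0}]'
python3 - <<'E'
from h import *
im=grab('top','t1.png');cv2.imwrite('pics/c3.png',cv2.resize(im[155:275,230:370,::-1],None,fx=4.4,fy=4.4,interpolation=cv2.INTER_CUBIC))
E
```

```text
time_s: 2.48
ee_pos: [544.1, -158.8, 41.5]
ee_rot: [-179.9, 0.1, -163.1]
force: [0.3, -0.7, 0.6]
gripper_width: 0.5
gripper_force: 0.0
```

View pics/c3.png

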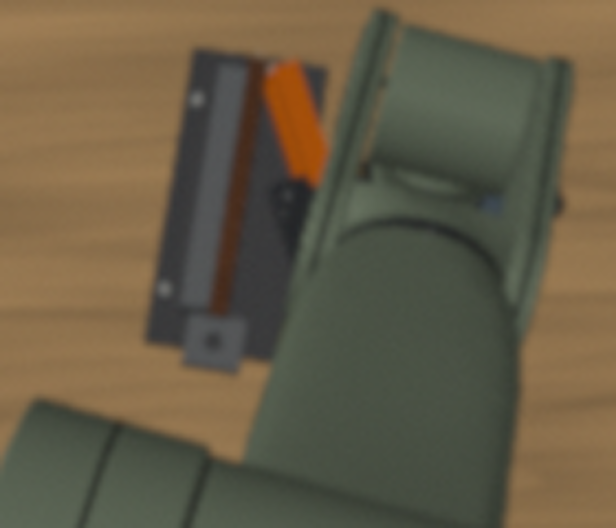

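```bash
python3 -m crank '[{"dx":-0.009,"dy":0.025,"dz":0,"yaw":0},{"dx":-0.0057,"dy":0.0107,"dz":0,"yaw":-0.72},{"dx":-0.0057,"dy":0.0107,"dz":0,"yaw":-0.72},{"dx":-0.0038,"dy":0.0106,"dz":0,"yaw":-0.667},{"dx":-0.0038,"dy":0.0106,"dz":0,"yaw":-0.667},{"dx":-0.0038,"dy":0.0106,"dz":0,"yaw":-0.667},{"dx":-0.0018,"dy":0.0083,"dz":0,"yaw":-0.5},{"dx":-0.0018,"dy":0.0083,"dz":0,"yaw":-0.5},{"dx":0,"dy":0,"dz":0,"yaw":0}]'
python3 -m crank '[{"dx":-0.001,"dy":0.008,"dz":0,"yaw":-0.5},{"dx":-0.001,"dy":0.006,"dz":0,"yaw":-0.5},{"dx":0,"dy":0,"dz":0,"yaw":0}]'
```

```text
time_s: 3.65
ee_pos: [514.7, -81.5, 41.5]
ee_rot: [180.0, 0.1, 174.8]
force: [-0.7, -0.7, 0.3]
gripper_width: 0.3
gripper_force: 0.0
time_s: 4.03
ee_pos: [513.2, -71.1, 41.0]
ee_rot: [180.0, 0.0, 169.8]
force: [-0.0, -0.1, 0.1]
gripper_width: 0.3
gripper_force: 0.0
```

```bash
for i in 1; do python3 -m crank '[{"dx":0,"dy":0.004,"dz":0,"yaw":0},{"dx":0,"dy":0,"dz":0,"yaw":0}]'; done
python3 -m crank '[{"dx":0,"dy":0.002,"dz":0,"yaw":0},{"dx":0,"dy":0,"dz":0,"yaw":0}]'
```

```text
time_s: 4.28
ee_pos: [513.3, -70.6, 40.9]
ee_rot: [-179.8, 0.1, 169.9]
force: [-0.7, -9.9, 2.3]
gripper_width: 0.5
gripper_force: 4.9
time_s: 4.53
ee_pos: [513.3, -70.4, 40.9]
ee_rot: [-179.7, 0.1, 169.9]
force: [-2.2, -14.5, 1.3]
gripper_width: 0.5
gripper_force: 7.8
```

```bash
python3 -m crank '[{"dx":-0.005,"dy":-0.03,"dz":0,"yaw":0},{"dx":0,"dy":-0.02,"dz":0.05,"yaw":0},{"dx":0,"dy":0,"dz":0.06,"yaw":0},{"dx":-0.005,"dy":0.06,"dz":0.04,"yaw":0},{"dx":-0.005,"dy":0.07,"dz":0,"yaw":0},{"dx":-0.005,"dy":0.07,"dz":0,"yaw":0},{"dx":-0.005,"dy":0.07,"dz":0,"yaw":0},{"dx":-0.005,"dy":0.07,"dz":0,"yaw":0},{"dx":0,"dy":0.024,"dz":0,"yaw":0},{"dx":0,"dy":0,"dz":0,"yaw":0}]' 0.6 20
python3 - <<'E'
from h import *
a=grab('top','t2.png');b=grab('scene','s2.png');st()
c=cv2.resize(a[150:270,190:330,::-1],None,fx=2.85,fy=2.85,interpolation=cv2.INTER_CUBIC);d=cv2.resize(b[130:290,205:405,::-1],None,fx=2,fy=2,interpolation=cv2.INTER_CUBIC)
d=cv2.copyMakeBorder(d,0,c.shape[0]-d.shape[0],0,0,0);cv2.imwrite('pics/c4.png',np.hstack([c,d]))
print(c.shape)
E
```

```text
time_s: 5.78
ee_pos: [489.1, 184.9, 160.3]
ee_rot: [-180.0, -0.0, 169.9]
force: [0.1, 0.2, 0.3]
gripper_width: 54.6
gripper_force: 0.0
{'time_s': 5.88, 'ee_pos': [489.24, 183.27, 160.24], 'ee_rot': [-179.95, -0.02, 169.7], 'force': [-0.02, 0.04, -0.17], 'gripper_width': 54.72, 'gripper_force': 0.0}
(342, 399, 3)
```

View pics/c4.png

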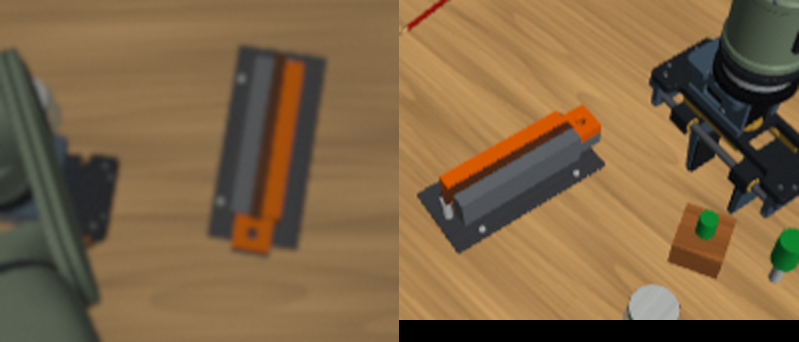

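The jig is shut; the orange hole is at top (278.4,231.4) and scene (296.5,191). The gripper is above the pin, so I'll descend and grip.

```bash
python3 -m crank '[{"dx":-0.001,"dy":0.001,"dz":-0.04,"yaw":0},{"dx":0,"dy":0,"dz":-0.04,"yaw":0},{"dx":0,"dy":0,"dz":-0.03,"yaw":0},{"dx":0,"dy":0,"dz":-0.012,"yaw":0},{"dx":0,"dy":0,"dz":0,"yaw":0}]'
python3 -m crank '[{"dx":0,"dy":0,"dz":0,"yaw":0},{"dx":0,"dy":0,"dz":0,"yaw":0},{"dx":0,"dy":0,"dz":0,"yaw":0},{"dx":0,"dy":0,"dz":0,"yaw":0},{"dx":0,"dy":0,"dz":0,"yaw":0},{"dx":0,"dy":0,"dz":0,"yaw":0}]' 0 10
python3 - <<'E'
from h import *
a=eyes.grab_frame('top')
a=a[:,:,::-1];m=cv2.inRange(cv2.cvtColor(a.copy(),cv2.COLOR_BGR2HSV),(4,180,90),(14,255,255))[215:245,262:300]
print(m.shape);n,l,s,c=cv2.connectedComponentsWithStats(255-m)
for i in range(1,n):print(s[i],c[i]+[262,215])
g=cv2.cvtColor(a.copy(),cv2.COLOR_BGR2GRAY)[226:238,270:288];print(g)
E
```

```text
time_s: 6.5
ee_pos: [488.6, 184.2, 62.7]
ee_rot: [-180.0, -0.0, 169.6]
force: [0.6, -0.4, 0.0]
gripper_width: 54.9
gripper_force: 0.0
time_s: 7.25
ee_pos: [488.6, 185.0, 63.2]
ee_rot: [-180.0, 0.0, 169.7]
force: [-0.5, -3.2, 4.8]
gripper_width: 21.4
gripper_force: 10.0
(30, 38)
[  0   0  38  30 898] [280.44654788 230.02895323]
[15 15  3  4 10] [278.  231.8]
[[ 56  59  72  89  93  93  89  82  71  66  65  71  82  90  90  86  83  79]
 [ 59  65  78  91  96  95  95  91  85  83  79  81  90  92  91  85  73  65]
 [ 58  68  82  92  96  96  96  92  89  89  91  92  94  96  94  85  69  56]
 [ 60  71  86  94  97  96  93  86  83  85  91  95  96  96  93  84  67  58]
 [ 60  73  89  95  95  93  85  76  68  73  87  94  96  95  92  80  66  57]
 [ 60  76  91  95  96  91  82  68  60  67  82  94  95  96  91  78  64  57]
 [ 62  77  93  95  95  91  82  69  64  71  83  93  97  95  90  74  62  57]
 [ 71  81  91  96  96  93  90  81  78  81  89  96  96  96  88  74  60  57]
 [ 92  91  93  96  96  95  93  91  89  92  93  94  95  94  89  72  60  57]
 [108 101  95  93  94  94  94  95  95  95  96  97  96  94  88  74  64  62]
 [111  97  86  84  87  89  90  90  93  93  94  94  95  95  91  85  82  77]
 [109  93  80  76  78  81  81  84  85  85  87  88  90  94  96 101 101  99]]
```

```bash
python3 -m crank '[{"dx":0,"dy":-0.001,"dz":0.02,"yaw":0},{"dx":0,"dy":0,"dz":0.04,"yaw":0},{"dx":0,"dy":0,"dz":0.04,"yaw":0},{"dx":0,"dy":0,"dz":0.02,"yaw":0},{"dx":0,"dy":0,"dz":0,"yaw":0},{"dx":0,"dy":0,"dz":0,"yaw":0}]' 0 30
python3 - <<'E'
from h import *
def tri(p,q):
    o1,d1=ray('top',p);o2,d2=ray('scene',q)
    A=np.c_[d1,-d2];x=np.linalg.lstsq(A,o2-o1,rcond=None)[0]
    P,Q=o1+d1*x[0],o2+d2*x[1];return np.round((P+Q)/2,1),round(np.linalg.norm(P-Q),1)
a=eyes.grab_frame('top');b=grab('scene','s3.png')
def hole(im,x0,x1,y0,y1):
    r=im[y0:y1,x0:x1,0].astype(float);w=np.clip(np.percentile(r,80)-15-r,0,None)
    yy,xx=np.mgrid[y0:y1,x0:x1];return (w*xx).sum()/w.sum(),(w*yy).sum()/w.sum()
p=hole(a,275,282,228,235);print(p)
print(b[184:199,288:306,0])
q=hole(b,293,301,188,195);print(q,tri(p,q),onz('top',p,47),onz('scene',q,47));st()
# lifted pin: green & shank in scene
hsv=cv2.cvtColor(b,cv2.COLOR_RGB2HSV);m=cv2.inRange(hsv,(55,120,40),(80,255,255))
n,l,s,c=cv2.connectedComponentsWithStats(m)
for i in range(1,n):
    if s[i,4]>12:print(s[i],c[i])
S=np.array(telemetry.state()['ee_pos']);print(proj('scene',S+[0,0,-18]),proj('scene',S+[0,0,-54]))
cv2.imwrite('pics/c5.png',cv2.resize(b[110:290,240:440,::-1],None,fx=3.3,fy=3.3,interpolation=cv2.INTER_CUBIC))
E
```

```text
time_s: 8.05
ee_pos: [487.9, 184.3, 157.7]
ee_rot: [-180.0, -0.1, 169.7]
force: [-0.1, -0.5, -0.2]
gripper_width: 21.0
gripper_force: 30.0
(np.float64(278.00077190274027), np.float64(231.4160555769973))
[[177 178 179 185 194 204 210 209 211 209 204 187 173 172 174 180 181 181]
 [180 186 196 203 208 209 210 209 210 210 208 205 188 175 174 176 179 182]
 [193 203 209 210 209 211 209 210 209 210 211 210 203 183 175 175 177 181]
 [205 209 209 210 209 209 209 215 210 209 209 209 209 199 184 177 176 177]
 [210 210 210 209 209 212 216 214 204 205 210 211 209 209 201 179 176 176]
 [210 210 210 210 209 203 203 196 181 172 194 209 209 209 209 193 178 177]
 [177 177 207 209 210 185 190 184 160 118 183 207 209 211 209 206 193 178]
 [109 108 171 206 210 185 179 173 147 132 197 210 208 210 209 209 206 189]
 [ 74  74 107 168 207 202 196 179 171 187 207 210 210 209 209 209 209 197]
 [ 75  76  76 107 183 207 209 202 202 208 210 210 208 209 209 206 198 193]
 [ 75  79  86  88 157 206 209 209 208 209 210 210 208 204 198 195 188 189]
 [ 85  87  91  92 120 176 208 209 209 210 210 207 203 193 189 188 188 17
[... 198 characters left out ...]
 188 166 142 114  85  79 114]]
(np.float64(296.11645569620254), np.float64(190.5493670886076)) (array([474. , -23. ,  48.2]), np.float64(1.4)) [474.56851861 -23.54917586  47.        ] [472.95536495 -22.97853866  47.        ]
{'time_s': 8.15, 'ee_pos': [487.84, 184.28, 157.53], 'ee_rot': [-179.95, -0.12, 169.72], 'force': [0.0, -0.5, -0.94], 'gripper_width': 21.5, 'gripper_force': 29.99}
[361 214   6  14  61] [363.29508197 220.09836066]
[381 215   7   8  34] [384.26470588 218.02941176]
[391 244  18  22 272] [399.52941176 254.52573529]
[ 434  381   76   39 1497] [465.03273213 406.52772211]
[320 406  10  14  44] [324.81818182 412.27272727]
[364.4103953  224.08886502] [361.5907531  232.74308993]
```

View pics/c5.png

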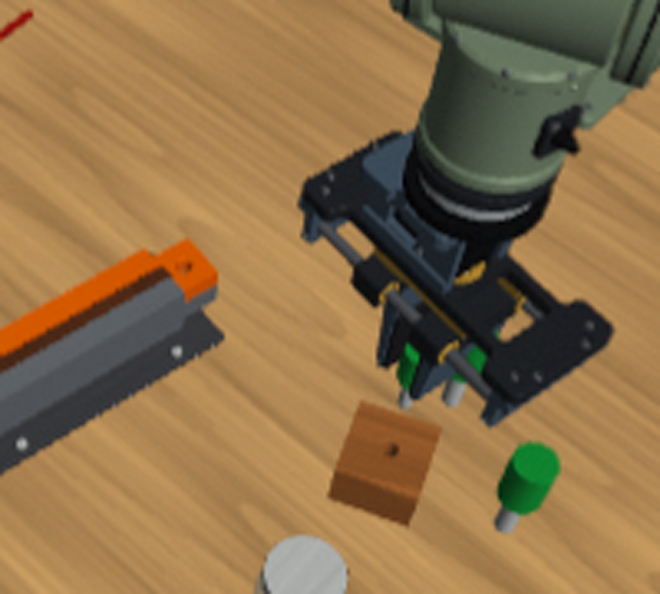

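The pin is held; its empty stand hole is visible at crop (392,450), so I can take the stand-hole-to-jig-hole shift in one camera, where the bias cancels.

```bash
python3 - <<'E'
from h import *
b=cv2.imread('pics/s3.png')[:,:,::-1]
r=b[240:253,352:366,0].astype(float);print(r.astype(int))
w=np.clip(np.median(r)-12-r[3:10,3:11],0,None);yy,xx=np.mgrid[243:250,355:363]
q=((w*xx).sum()/w.sum(),(w*yy).sum()/w.sum());S=onz('scene',q,45);J=onz('scene',(296.4,190.7),47)
print(q,S,J,J-S)
E
```

```text
[[146 146 147 147 150 149 150 146 142 139 138 134 134 135]
 [145 144 144 145 145 145 147 149 151 148 146 143 139 139]
 [146 145 144 146 145 150 144 147 148 149 149 151 149 146]
 [144 145 145 149 149 149 143 143 146 144 144 147 149 150]
 [137 139 139 143 139 133 120 113 136 145 145 146 146 146]
 [134 134 133 135 132 123 101  75 100 145 144 144 145 144]
 [135 136 133 135 128 113  92  58  86 143 143 145 147 146]
 [134 133 134 135 118 100  77  62 108 137 140 143 144 144]
 [133 131 134 134 126 122 106 112 131 136 136 137 137 140]
 [134 133 132 133 131 132 128 133 133 135 135 137 136 135]
 [136 137 133 135 132 133 133 131 133 131 133 134 134 135]
 [135 136 135 136 136 135 135 133 133 132 131 130 131 133]
 [134 133 134 134 135 134 135 135 135 134 133 131 129 131]]
(np.float64(358.68609865470853), np.float64(246.20627802690584)) [486.95051439 187.34748908  45.        ] [472.80011376 -22.14904887  47.        ] [ -14.15040063 -209.49653795    2.        ]
```

```bash
python3 -m crank '[{"dx":-0.004,"dy":-0.06,"dz":0,"yaw":0},{"dx":-0.004,"dy":-0.06,"dz":0,"yaw":0},{"dx":-0.004,"dy":-0.06,"dz":0,"yaw":0},{"dx":-0.004,"dy":-0.06,"dz":-0.02,"yaw":0},{"dx":-0.001,"dy":-0.0215,"dz":-0.03,"yaw":0},{"dx":0,"dy":0,"dz":0,"yaw":0},{"dx":0,"dy":0,"dz":0,"yaw":0}]'
python3 - <<'E'
from h import *
a=grab('top','t4.png');b=grab('scene','s4.png');st()
r=a[219:237,198:218,0].astype(int);print(r)
P=np.array(telemetry.state()['ee_pos']);print([proj('scene',P+[0,0,z]) for z in(-18,-54)])
d=cv2.resize(b[150:220,255:345,::-1],None,fx=5,fy=5,interpolation=cv2.INTER_CUBIC)
cv2.imwrite('pics/c6.png',d)
E
```

```text
time_s: 9.02
ee_pos: [475.3, -24.2, 119.0]
ee_rot: [180.0, 0.0, 169.7]
force: [0.8, 0.1, -0.9]
gripper_width: 20.9
gripper_force: 30.0
{'time_s': 9.12, 'ee_pos': [475.64, -23.95, 119.49], 'ee_rot': [179.97, 0.08, 169.78], 'force': [0.69, -0.57, 0.0], 'gripper_width': 21.38, 'gripper_force': 29.99}
[[147 148 147 148 147 146 145 140 136 130 123 118 116 113 112 111 109 105
  114 136]
 [149 148 146 145 143 141 138 130 124 118 113 112 111 111 111 112 111 105
  105 126]
 [147 146 144 140 135 131 125 119 114 111 111 110 111 111 111 113 112 109
  104 116]
 [144 140 135 129 124 119 115 112 111 110 111 112 111 112 112 112 112 110
  105 109]
 [134 129 123 119 116 113 111 111 110 111 111 111 112 112 111 111 111 111
  107 107]
 [125 120 115 114 111 111 110 112 111 111 110 110 111 111 111 111 111 111
  110 105]
 [118 115 113 111 110 111 111 111 110 109 107 109 110 110 111 112 112 114
  114 109]
 [115 112 112 110 111 110 110 111 109 104 100 101 106 111 112 113 115 116
  117 112]
 [116 112 110 110 111 110 110 110 106  95  86  87  98 110 115 116 117 118
  118 118]
 [118 113 110 110 110 110 112 110 103  87  74  78  94 109 117 119 118 118
  118 119]
 [121 113 111 111 110 111 111 111 104  87  77  84 100 113 117 119 118 118
  119 120]
 [125 117 112 111 111 112 114 115 111  99  92 100 112 118 119 118 119 118
  118 118]
 [128 120 115 113 114 115 117 117 115 110 107 111 118 119 120 119 118 117
  117 114]
 [129 124 118 115 116 116 118 119 118 118 117 118 120 120 119 117 116 115
  114 113]
 [130 127 122 118 117 118 118 119 119 119 119 119 118 116 117 114 114 113
  115 115]
 [133 131 127 122 120 118 120 120 120 119 118 117 114 115 114 114 115 116
  117 116]
 [138 137 132 125 121 120 119 119 117 117 114 114 113 115 114 116 116 116
  113 109]
 [142 142 138 129 122 119 118 116 114 113 115 115 116 116 115 114 109 106
  100  91]]
[array([295.75090857, 177.49611575]), array([295.31496878, 186.51915714])]
```

View pics/c6.png

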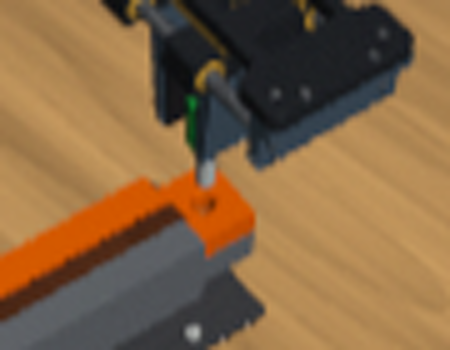

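```bash
python3 - <<'E'
from h import *
S=onz('top',(208.2,228.15),45);J=onz('top',(278.0,231.35),47);print('top',S,J,J-S)
b=cv2.imread('pics/s4.png')[:,:,::-1]
print(b[178:197,288:304,0].astype(int));print(b[178:197,288:304,2].astype(int))
P=np.array([475.4,-24.1,119.2])
for z in(65.2,47):print(z,proj('scene',[P[0],P[1],z]))
print(proj('scene',[P[0]+1,P[1],47]),proj('scene',[P[0],P[1]+1,47]))
E
```

```text
top [490.29506266 187.13161716  45.        ] [474.76939283 -23.55192988  47.        ] [ -15.52566983 -210.68354704    2.        ]
[[181 183 188 185  89  23  21  25  48  48  50  49  50  57  87 150]
 [178 179 184 186 159  61  25  27  50  50  51  50  87 136 153 179]
 [176 176 180 182 185 122  41  30  50  49  84 132 150 174 177 179]
 [174 175 179 180 182 170  59  37  58  64 131 171 177 177 178 178]
 [176 174 176 177 181 183  83  62 115 123 148 167 176 179 179 180]
 [177 178 176 173 178 189  92 103 142 148 152 169 171 177 179 180]
 [176 179 180 186 196 204  98 120 144 149 187 187 174 173 175 181]
 [181 185 197 203 211 210  99 122 147 147 204 205 188 175 175 176]
 [192 203 210 211 210 209 133 125 147 165 205 210 205 183 176 175]
 [206 210 211 211 210 211 190 171 167 194 209 210 210 201 183 179]
 [210 210 210 210 211 212 216 204 193 205 210 210 210 208 200 178]
 [209 211 209 211 211 202 204 197 181 172 194 209 210 210 209 194]
 [178 177 207 210 210 186 192 184 161 120 184 209 208 210 208 207]
 [108 108 170 207 211 186 181 174 149 132 197 209 211 208 210 210]
 [ 72  76 107 169 206 203 195 18
[... 997 characters left out ...]
 0   0  10   9   0   0   0   0   0  30  78]
 [  0   0   0   0   0   0   0   0   0   0   0   0   0   0   0  50]
 [  4   0   0   0   0   0   0   0   0   0   0   0   0   0   0   4]
 [ 16  18   4   0   0   0  12  16  15   2   0   0   0   0   0   0]
 [ 21  22  17   3   0   0   4  28  12   0   0   0   0   0   0   0]
 [ 22  22  23  32   3   0   0   7   0   0   0   0   0   0   0   0]
 [ 22  44  74  81  42   1   0   0   0   0   0   0   0   0   0   0]
 [ 73  83  97 101  84  42   0   0   0   0   0   0   0   0   0   0]
 [ 99 101  99 100  99  87  43   0   0   0   0   0   0   0   0   9]]
65.2 [295.33382363 186.50086436]
47 [295.12280577 190.85975707]
[294.84926582 191.09000772] [295.41333336 191.0846586 ]
```

```bash
python3 -m crank '[{"dx":0,"dy":0,"dz":-0.01,"yaw":0},{"dx":0,"dy":0,"dz":-0.01,"yaw":0},{"dx":0,"dy":0,"dz":0,"yaw":0}]'; python3 -m crank '[{"dx":0,"dy":0,"dz":-0.0025,"yaw":0},{"dx":0,"dy":0,"dz":-0.0025,"yaw":0},{"dx":0,"dy":0,"dz":0,"yaw":0}]'
```

```text
time_s: 9.5
ee_pos: [474.3, -24.5, 102.0]
ee_rot: [-180.0, -0.1, 169.7]
force: [-0.1, 0.2, -0.7]
gripper_width: 21.6
gripper_force: 30.0
time_s: 9.88
ee_pos: [474.8, -24.9, 98.7]
ee_rot: [180.0, -0.0, 169.7]
force: [-0.0, 1.2, 0.0]
gripper_width: 21.2
gripper_force: 30.0
```

```bash
python3 -m crank '[{"dx":0,"dy":0,"dz":-0.002,"yaw":0},{"dx":0,"dy":0,"dz":0,"yaw":0}]'
```

```text
time_s: 10.12
ee_pos: [474.9, -24.8, 97.1]
ee_rot: [180.0, -0.0, 169.7]
force: [0.1, 0.6, -0.6]
gripper_width: 21.6
gripper_force: 30.0
```

The foot is below the lug top with no force, so it has entered the hole. Carrying on down.

```bash
python3 -m crank '[{"dx":0,"dy":0,"dz":-0.004,"yaw":0},{"dx":0,"dy":0,"dz":-0.004,"yaw":0},{"dx":0,"dy":0,"dz":-0.004,"yaw":0},{"dx":0,"dy":0,"dz":0,"yaw":0}]'
```

```text
time_s: 10.62
ee_pos: [474.7, -24.8, 87.2]
ee_rot: [180.0, -0.0, 169.7]
force: [-0.2, -0.9, 0.0]
gripper_width: 21.3
gripper_force: 30.0
```

```bash
python3 -m crank '[{"dx":0,"dy":0,"dz":-0.003,"yaw":0},{"dx":0,"dy":0,"dz":-0.003,"yaw":0},{"dx":0,"dy":0,"dz":0,"yaw":0}]'
```

```text
time_s: 11.0
ee_pos: [474.8, -24.8, 82.5]
ee_rot: [180.0, -0.0, 169.7]
force: [-0.1, -1.0, -0.6]
gripper_width: 21.1
gripper_force: 30.0
```

```bash
python3 -m crank '[{"dx":0,"dy":0,"dz":-0.004,"yaw":0},{"dx":0,"dy":0,"dz":-0.004,"yaw":0},{"dx":0,"dy":0,"dz":-0.004,"yaw":0},{"dx":0,"dy":0,"dz":-0.004,"yaw":0},{"dx":0,"dy":0,"dz":-0.003,"yaw":0},{"dx":0,"dy":0,"dz":0,"yaw":0}]'
```

```text
time_s: 11.75
ee_pos: [474.8, -24.8, 67.3]
ee_rot: [-180.0, -0.0, 169.7]
force: [-0.2, -2.0, -2.3]
gripper_width: 21.2
gripper_force: 30.0
```

```bash
python3 -m crank '[{"dx":0,"dy":0,"dz":-0.004,"yaw":0},{"dx":0,"dy":0,"dz":0,"yaw":0}]'
```

```text
time_s: 12.0
ee_pos: [475.0, -24.9, 65.0]
ee_rot: [-180.0, 0.0, 169.7]
force: [-2.7, -1.9, 6.4]
gripper_width: 20.8
gripper_force: 30.0
```

```bash
python3 -m crank '[{"dx":0,"dy":0,"dz":-0.002,"yaw":0},{"dx":0,"dy":0,"dz":0,"yaw":0}]'; python3 -m crank '[{"dx":0,"dy":0,"dz":0.002,"yaw":0},{"dx":0,"dy":0,"dz":0,"yaw":0},{"dx":0,"dy":0,"dz":0,"yaw":0},{"dx":0,"dy":0,"dz":0.03,"yaw":0},{"dx":0,"dy":0,"dz":0.05,"yaw":0},{"dx":0,"dy":0,"dz":0,"yaw":0}]' 0.5
```

```text
time_s: 12.25
ee_pos: [475.0, -24.9, 64.8]
ee_rot: [-180.0, 0.0, 169.7]
force: [-5.7, -1.8, 18.4]
gripper_width: 21.1
gripper_force: 30.0
time_s: 13.0
ee_pos: [477.1, -24.9, 130.7]
ee_rot: [179.9, 0.3, 169.7]
force: [0.3, -0.6, -0.4]
gripper_width: 45.4
gripper_force: 0.0
```

```bash
python3 -m crank '[{"dx":0.05,"dy":-0.009,"dz":0,"yaw":0},{"dx":0.05,"dy":-0.009,"dz":0,"yaw":0},{"dx":0.048,"dy":-0.009,"dz":0,"yaw":0},{"dx":0,"dy":0,"dz":0,"yaw":0},{"dx":0,"dy":0,"dz":0,"yaw":0},{"dx":0,"dy":0,"dz":0,"yaw":0}]' 1
python3 - <<'E'
from h import *
a=grab('top','t5.png');b=grab('scene','s5.png')
c=cv2.resize(a[150:270,220:320,::-1],None,fx=3.5,fy=3.5,interpolation=cv2.INTER_CUBIC);d=cv2.resize(b[120:260,205:315,::-1],None,fx=3,fy=3,interpolation=cv2.INTER_CUBIC)
cv2.imwrite('pics/c7.png',np.hstack([c,d]))
E
```

```text
time_s: 13.75
ee_pos: [592.0, -46.2, 127.9]
ee_rot: [180.0, -0.1, 169.7]
force: [-0.2, -0.3, 0.1]
gripper_width: 90.9
gripper_force: 0.0
```

View pics/c7.png

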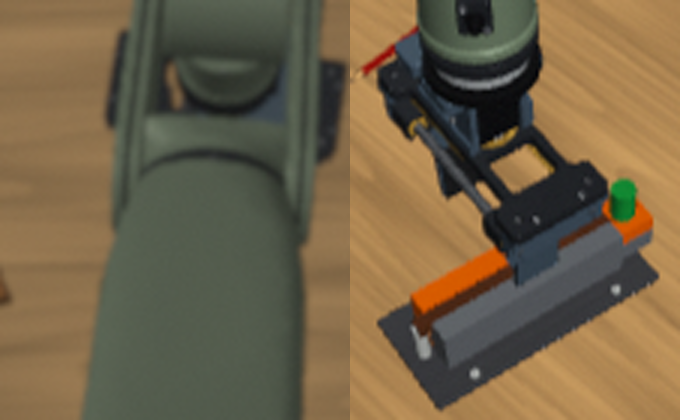

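The pin's head sits on the orange lug at (622,200) in the right pane and the jig is shut. Now descending to squeeze.

```bash
python3 -m crank '[{"dx":0,"dy":0,"dz":-0.04,"yaw":0},{"dx":0,"dy":0,"dz":-0.04,"yaw":0},{"dx":0,"dy":0,"dz":-0.03,"yaw":0},{"dx":0,"dy":0,"dz":-0.011,"yaw":0},{"dx":0,"dy":0,"dz":0,"yaw":0}]'; python3 -m crank '[{"dx":0,"dy":0,"dz":0,"yaw":0},{"dx":0,"dy":0,"dz":0,"yaw":0},{"dx":0,"dy":0,"dz":0,"yaw":0},{"dx":0,"dy":0,"dz":0,"yaw":0},{"dx":0,"dy":0,"dz":0,"yaw":0},{"dx":0,"dy":0,"dz":0,"yaw":0},{"dx":0,"dy":0,"dz":0,"yaw":0}]' 0 45
```

```text
time_s: 14.48
ee_pos: [593.2, -46.4, 31.7]
ee_rot: [180.0, -0.0, 169.7]
force: [0.0, -0.3, -0.4]
gripper_width: 91.2
gripper_force: 0.0
time_s: 15.35
ee_pos: [593.1, -48.1, 31.8]
ee_rot: [-179.9, 0.0, 169.7]
force: [-1.8, -5.0, 1.3]
gripper_width: 51.6
gripper_force: 44.9
```

```bash
python3 - <<'E'
from h import *
m=lambda b:cv2.connectedComponentsWithStats(cv2.inRange(cv2.cvtColor(b,cv2.COLOR_RGB2HSV),(55,120,40),(80,255,255))[150:210,270:320])
for b in(cv2.imread('pics/s5.png')[:,:,::-1].copy(),eyes.grab_frame('scene')):
    r=m(b);print(r[2][1:].tolist(),r[3][1:])
st();print(ticket.job_done())
E
```

```text
[[22, 30, 8, 13, 92]] [[25.72826087 36.02173913]]
[[22, 30, 8, 14, 92]] [[25.77173913 36.15217391]]
{'time_s': 15.4, 'ee_pos': [593.08, -48.16, 31.81], 'ee_rot': [-179.86, 0.01, 169.7], 'force': [-1.59, -5.09, 1.75], 'gripper_width': 51.7, 'gripper_force': 44.94}
the job is handed in; nothing more can be done
None
```

The orange half is shut, the pin is home with its head on the orange lug, and I handed the job in at 15.4 s with the fingers still squeezing the jig at 45 N (51.7 mm wide); the jar, mug, pencil and eraser were not touched.

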